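Change the van over from hook-up to inverter

ROBOT

A 6-joint arm with a two-finger parallel gripper is mounted at the origin on the work surface. World frame = base frame: x ahead of the robot, y to its left, z up, the work surface at z = 0. Lengths are in m, angles in degrees, forces in N, time in s.
With the tool pointing down it reaches from about 0.4 to 0.825 m from the base axis. Payload 7 kg.
Tool frame: the origin (TCP) lies midway between the tips of the shut fingers; the grasp point (between the pads) lies 19 mm behind it; z points along the fingers, y is the line along which they close (so a half turn about z gives the same grasp; the last joint's range is limited). The gripper opens to 88 mm and grips with 3 to 60 N. Pads are 19 mm wide; open, the fingers measure 130 mm over their backs; the gripper's body (78 mm by 193 mm) begins 47 mm behind the grasp point.
Start: joints at [87.267, 20.546, 0.682, 0, -70.136, -16.507], TCP at [0.222, 0.637, 0.204] pointing down, gripper open.
Joint ranges: [-176.03, 176.03], [-82.01, 121.73], [-58.28, 71.71], [-173.87, 95.51], [-174.79, -0.11], [-173.66, 173.66]. Speed limits (degrees/s): [136.94, 136.94, 172.46, 180, 180, 180].

INTERFACE

Orientations are given as a 3x3 rotation matrix whose columns are the frame's x, y, z axes.
In Python, from rig import robot gives the robot as it stands. Calls block until the motion is done:
- robot.goto(position, orientation): joint-space move of the TCP to a pose.
- robot.servo_line(position, ori=None, speed=0.15): straight line of the TCP; ori=None keeps the orientation; speed is the mean speed in m/s.
- robot.movej(angles): joint-space move.
- robot.move_gripper(opening): opening from 0.0 (shut) to 1.0 (fully open); the grip force is fixed at half the most; returns when the fingers have stopped.
- robot.dwell(seconds).
- robot.ik(position, orientation): joint angles nearest the present ones, or None.
- robot.grab_frame(name): name is "scene" or "side" or "wrist"; returns (picture, depth): 384x512x3 uint8, red, green, blue; 384x512 float32, m along the optical axis (not along the pixel's ray), 0 where there is no reading.
- robot.camera_info(name): a dict with "vfov" (degrees; the focal length in pixels is half the picture's height over the tangent of half this angle, whatever the lens; pixels are square), "cx", "cy" (the principal point, pixels), "view" (4x4, takes a point from world to camera coordinates); the wrist camera has in their place "T_tool_cam" (4x4, takes a point from camera to tool coordinates, whose origin is the TCP and whose axes are the flange's). Camera axes: x right, y down, z forward; pixel columns grow to the right and rows downward; lengths in m; the calibration is good to about 2 mm. The wrist camera is an equidistant fisheye: a pixel r from the principal point sees the ray r / f radians off the axis. A picture is of the moment at which its call begins: read the wrist's pose just before it. camera_info takes no time and is no camera call.
A pose or a line that the arm cannot do raises robot.Unreachable and nothing moves.
- robot.job_done(): hands the job in; it is judged then, once.
Readings, each from a call of its own:
- robot.read_t(): time.
- robot.read_qpos(): joint angles.
- robot.read_qvel(): joint speeds.
- robot.read_effort(): joint torques, N m.
- robot.read_position(): TCP position.
- robot.read_tcp_rot(): TCP orientation.
- robot.read_force(): force on the tool from outside, world axes, zero at the start.
- robot.read_ft_torque(): the same for the moment, N m.
- robot.read_grip_width(): opening from 0.0 (shut) to 1.0 (fully open).
- robot.read_finger_force(): force on a finger pad.
Only numpy, scipy, OpenCV 4.12 (cv2) and the standard library are available. Lean on these libraries where they do the work, as an engineer would, in place of code of your own. Each camera call takes 0.05 s, during which the arm holds its last target. There are 200 camera calls.

TASK

The van is running on the campsite hook-up: change it over to the inverter. Throw the hook-up lever (flat paddle, in the middle) fully off, slide the lockout plate across by its knob until its notch stands in front of the inverter lever (ball handle), then throw the inverter lever fully on. Never force a lever or the plate that is blocked, leave the generator lever (crossbar handle) and the things on the worktop alone, and let go of everything.

Things in the scene. Friction and masses are not known exactly. Their poses are not given: they have to be found in the camera images.
- panel: Changeover box, grey steel, grey face, 210 (x) x 470 (y) x 80 mm, fixed. Origin: centre of its underside; x away from the robot at yaw 0, y along the lever row, z up. Force limit: over 45 N between a lever and the lockout plate, i.e. 18 N at a handle beyond its own stiffness, or 45 N at the plate's knob, does damage; feel with 8 to 12 N and back off
- rail_mid (a point): Middle of the rail at the back of the face that guides the lockout plate: bare bright 4 mm metal sheet, 344 mm long (y), top 89 mm above the worktop, reaching forward to 17 mm before the panel's centre. It slides along y, about 87 mm either way from its middle place, with 4 N of friction and stays where it is left. Its front edge has one notch, 22 mm wide, 29 mm deep, open towards the levers
- hookup_switch: Black base (62 x 44 x 3 mm) of the hook-up switch, always the middle one. Its lever's blade is slim, 5 mm wide (y): standing in the notch it lets the plate slide 17 mm in all and stops it at both ends, which tells by feel where the notch is. Origin on the panel's face, 80 mm above the worktop, 30 mm above the pivot axis, which runs along y. Axes as the panel's
- inverter_switch: Like base, inverter switch, at either end of the row, 76 to 80 mm from the middle one. Blade 19 mm wide (y): it goes on only through the notch, centred on it within 1.5 mm; else the plate's edge stops it at about 0.36 rad. Origin on the panel's face, 80 mm above the worktop, 30 mm above the pivot axis, which runs along y. Axes as the panel's
- generator_switch: Like base, generator switch, at the other end of the row; blade 19 mm wide. Origin on the panel's face, 80 mm above the worktop, 30 mm above the pivot axis, which runs along y. Axes as the panel's
- hookup_handle (a point): Centre of the hook-up lever's handle: upright black flat paddle, 11 mm thick, 24 mm wide in y, 44 mm long, 90 mm from the pivot axis
- inverter_handle (a point): Centre of the inverter lever's handle: black ball of 28 mm diameter, 90 mm from the pivot axis
- generator_handle (a point): Centre of the generator lever's handle: black crossbar along y, 16 mm diameter, 36 mm long, 90 mm from the pivot axis
- hookup (a joint): Hook-up lever (rad): 0 fully off, leaning 0.5 rad from upright towards the robot (-x of the panel); 1.0 fully on, leaning 0.5 rad away. Stiff, about 4.5 N at the handle; stays where it is left. On at the start
- inverter (a joint): Inverter lever (rad), same sense and stiffness; off at the start
- generator (a joint): Generator lever (rad), same sense and stiffness; off at the start and to be left off
- knob_grip (a point): Grip of the lockout plate's knob: upright black plastic knob, 16 mm diameter, 39 mm high on the plate (top 128 mm above the worktop), this point 26 mm above the plate and 63 mm behind the panel's centre line. The knob is clamped tight in a slotted hole of the plate, so the notch's centre lies up to 10 mm to either side (y) of it; the offset is unknown but does not change
- mug: White mug, 82 mm diameter, 85 mm high, handle at its +y; origin at the centre of its underside. Leave alone
- spice_jar: Jar, 52 mm diameter, 95 mm high; origin at the centre of its underside. Leave alone
- wine: Wine bottle, 74 mm diameter, 290 mm high; origin at the centre of its underside. Leave alone

How it is judged (in metres and radians):
On the way, in this order (a step that is already met when the one before it is completed fails the run):
1. the hook-up lever is fully off (value of joint hookup below 0.1 rad), for 0.2 s.
2. the inverter lever is fully on (value of joint inverter above 0.92 rad), for 0.2 s.
At the end, for the whole second after the job is handed in: Hook-up lever fully off (within 0.1 rad of its stop), inverter lever fully on (within 0.08 rad of its stop), generator lever off (within 0.1 rad), everything let go and at rest (value of joint each of hookup, generator below 0.1 rad and value of joint inverter above 0.92 rad and velocity of joint hookup between -0.05 and 0.05 rad/s and velocity of joint inverter between -0.05 and 0.05 rad/s); the robot touches nothing.
It fails at once if a lever was forced against the lockout plate (more than 45 N between them) (contact force between panel and hookup_switch above 45 N or contact force between panel and inverter_switch above 45 N or contact force between panel and generator_switch above 45 N).
It fails at once if the generator lever was moved (value of joint generator above 0.15 rad).
It fails at once if something on the worktop was disturbed (moved more than 20 mm) (distance of any of mug, spice_jar, wine from where it was at the start of the episode above 0.02 m).
It also fails if it takes over 67 s, if anything falls off the work surface, if the arm or the gripper's body presses on something with over 40 N, if the wrist force passes 120 N, or if a joint passes its speed limit or range.

## Working session

There is one attempt and no reset: what is moved stays moved. The work goes in short steps, each a Python script; the robot and the scene stay as the last script left them, time stands still between calls to the robot, and variables do not carry over. Pictures are saved under pics/ and viewed, at most 10 in all, crops included, and the job is handed in when it is done.

```bash
mkdir -p pics; ls; cat > h.py <<'E'
import numpy as np, cv2
from rig import robot
def cloud(name):
    im,d=robot.grab_frame(name); c=robot.camera_info(name)
    f=d.shape[0]/2/np.tan(np.radians(c["vfov"])/2)
    v,u=np.mgrid[:d.shape[0],:d.shape[1]]
    P=np.stack([(u-c["cx"])/f*d,(v-c["cy"])/f*d,d],-1)
    T=np.linalg.inv(np.array(c["view"])); W=P@T[:3,:3].T+T[:3,3]
    W[d==0]=np.nan
    return im,W
E
python3 - <<'E'
from h import *
for n in("scene","side"):
    im,W=cloud(n); cv2.imwrite(f"pics/{n}0.png",im[...,::-1]); np.save(n+"0.npy",W)
    print(n,robot.camera_info(n))
print(robot.camera_info("wrist"),robot.read_t())
E
python3 -c "
import cv2,numpy as np
a=cv2.imread('pics/scene0.png');b=cv2.imread('pics/side0.png')
cv2.imwrite('pics/both.png',cv2.resize(np.vstack([a,b]),(400,600)))"
```

```text
pics
scene {'vfov': 53.52616580751603, 'cx': 255.2958470373562, 'cy': 191.56444268355258, 'view': array([[ 0.12713271,  0.99177123,  0.01507024, -0.04129089],
       [ 0.60847155, -0.06598162, -0.79082792, -0.25556836],
       [-0.78332602,  0.10970991, -0.611853  ,  1.63188167],
       [ 0.        ,  0.        ,  0.        ,  1.        ]])}
side {'vfov': 43.73204926728608, 'cx': 252.30792959642505, 'cy': 195.58300686438113, 'view': array([[-0.97990113, -0.19919751,  0.0106831 ,  0.49267771],
       [-0.16137595,  0.76008917, -0.62946188,  0.19765071],
       [ 0.11726713, -0.61853441, -0.77695792,  1.5806152 ],
       [ 0.        ,  0.        ,  0.        ,  1.        ]])}
{'vfov': 65.70646984690485, 'cx': 257.45150605149877, 'cy': 189.5277115587399, 'T_tool_cam': array([[ 2.04836008e-04, -9.68972080e-01, -2.47170118e-01,
         6.65125033e-02],
       [ 9.99998700e-01,  5.93756623e-04, -1.49895890e-03,
         2.63940425e-04],
       [ 1.59920822e-03, -2.47169489e-01,  9.68970942e-01,
        -1.79810642e-01],
       [ 0.00000000e+00,  0.00000000e+00,  0.00000000e+00,
         1.00000000e+00]])} 0.1
```

View pics/scene0.png

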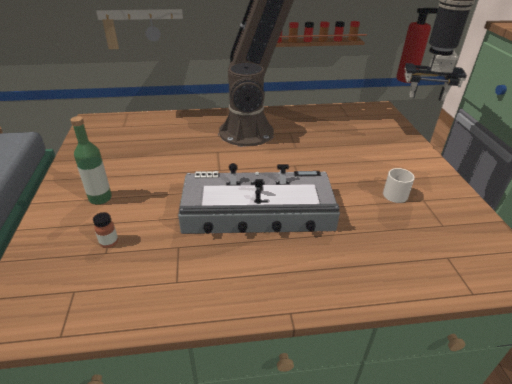

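View pics/side0.png

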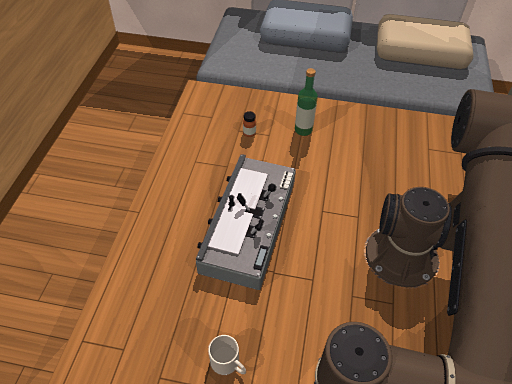

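The scene view faces the robot, with +y to the right. The ball (inverter) is at (233,168), the paddle at (259,185), the crossbar at (283,168) and the knob near (258,198).

```bash
python3 - <<'E'
from h import *
im=cv2.imread("pics/scene0.png"); W=np.load("scene0.npy")
S=np.load("side0.npy"); ims=cv2.imread("pics/side0.png")
for n,A,I in(("scene",W,im),("side",S,ims)):
    m=(A[...,2]>.074)&(A[...,2]<.098)&(np.abs(A[...,1])<.4)&(A[...,0]>.3)&(A[...,0]<.9)
    k=cv2.connectedComponentsWithStats(m.astype(np.uint8))
    i=1+np.argmax(k[2][1:,4]); m=k[1]==i
    r=cv2.minAreaRect((A[m][:,:2]*1000).astype(np.float32)); print(n,r,np.nanmedian(A[m][:,2]))
    w=m&(I.min(-1)>150)
    r=cv2.minAreaRect((A[w][:,:2]*1000).astype(np.float32)); print(" plate",r,w.sum(),np.nanmedian(A[w][:,2]))
    # dark high points
    h=(A[...,2]>.1)&(A[...,2]<.2)&(I.max(-1)<70)&(np.abs(A[...,1])<.2)&(A[...,0]>.4)&(A[...,0]<.8)
    k=cv2.connectedComponentsWithStats(h.astype(np.uint8),connectivity=4)
    for i in range(1,k[0]):
        q=A[k[1]==i]
        if len(q)>4: print(" ",len(q),k[3][i].round(),np.median(q,0).round(4),q.min(0).round(3),q.max(0).round(3))
a=cv2.resize(im[150:240,170:345],None,fx=4,fy=4,interpolation=2)
cv2.imwrite("pics/crop1.png",a)
E
```

```text
scene ((518.6022338867188, -18.057723999023438), (466.22509765625, 210.8020477294922), 84.7238540649414) 0.08740629619177687
 plate ((507.3010559082031, -38.46479797363281), (404.2593688964844, 184.7633819580078), 85.38322448730469) 2152 0.08938360265104395
  57 [233. 168.] [ 0.4657 -0.09    0.135 ] [ 0.455 -0.102  0.115] [ 0.471 -0.08   0.145]
  57 [283. 168.] [0.4728 0.0653 0.1309] [0.466 0.051 0.114] [0.482 0.08  0.138]
  109 [258. 187.] [ 0.5567 -0.0245  0.1283] [ 0.531 -0.033  0.1  ] [ 0.588 -0.011  0.151]
side ((517.8466186523438, -16.818344116210938), (469.7790222167969, 210.1466827392578), 85.07672882080078) 0.08466049148589183
 plate ((516.6340942382812, -19.953720092773438), (459.0432434082031, 195.30972290039062), 84.71519470214844) 2443 0.08876570533026795
  53 [271. 188.] [ 0.457  -0.0852  0.1379] [ 0.445 -0.097  0.117] [ 0.47  -0.075  0.149]
  60 [241. 199.] [ 0.5452 -0.015   0.1368] [ 0.534 -0.032  0.111] [ 0.558 -0.006  0.157]
  32 [231. 199.] [ 0.58   -0.0232  0.1223] [ 0.573 -0.037  0.101] [ 0.588 -0.018  0.133]
  60 [259. 225.] [0.4679 0.0706 0.1342] [0.459 0.047 0.113] [0.481 0.085 0.14 ]
```

View pics/crop1.png

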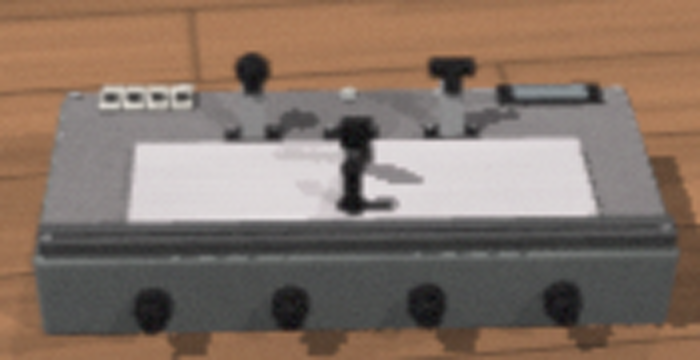

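```bash
cat >> h.py <<'E'
C=np.array([.518,-.0175]); YAW=np.radians(-5.1)
ex=np.array([np.cos(YAW),np.sin(YAW),0]); ey=np.array([-ex[1],ex[0],0]); ez=np.array([0,0,1.])
R=np.column_stack([-ex,ey,-ez])          # camera on the robot's side
def P(x,y,z): return np.array([C[0],C[1],0])+x*ex+y*ey+z*ez
def pos():
    d=np.array(robot.read_position())-P(0,0,0); return np.array([d@ex,d@ey,d[2]])
def F():
    f=np.array(robot.read_force()); return np.array([f@ex,f@ey,f[2]])
def wcloud():
    c=robot.camera_info("wrist"); T=np.eye(4); T[:3,:3]=robot.read_tcp_rot(); T[:3,3]=robot.read_position()
    im,d=robot.grab_frame("wrist"); f=d.shape[0]/2/np.tan(np.radians(c["vfov"])/2)
    v,u=np.mgrid[:d.shape[0],:d.shape[1]]; a=u-c["cx"]; b=v-c["cy"]; r=np.hypot(a,b)+1e-9; t=r/f
    Q=np.stack([np.tan(t)*a/r*d,np.tan(t)*b/r*d,d,np.ones_like(d)],-1)
    W=(Q@(T@np.array(c["T_tool_cam"])).T)[...,:3]-P(0,0,0); W[d==0]=np.nan
    return im,np.stack([W@ex,W@ey,W[...,2]],-1)    # panel coordinates
E
python3 - <<'E'
from h import *
print(robot.ik(P(.03,0,.27),R),robot.ik(P(.03,0,.27),R@np.diag([-1,-1,1])))
robot.goto(P(.03,0,.27),R); robot.move_gripper(.5)
print(robot.read_t(),pos(),F())
im,W=wcloud(); np.save("w1.npy",W); cv2.imwrite("pics/w1.png",im[...,::-1])
E
```

```text
[  18.36943038    6.44786117   -9.36812167    0.          -74.18401716
 -113.46943038] [ 18.36943038   6.44786117  -9.36812167   0.         -74.18401716
  66.53056962]
3.6083 [ 3.00251142e-02 -4.86403749e-07  2.70007031e-01] [-0.2140476  -0.18906202  0.4207381 ]
```

View pics/w1.png

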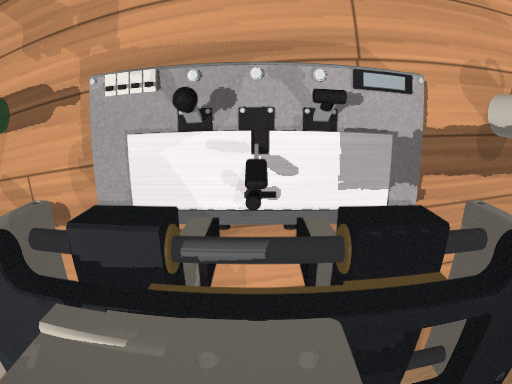

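The wrist view shows the ball at (185,98), crossbar at (330,98), paddle at (257,172), knob at (253,200), notch edges at about u=251 and 269, and the three bases near v=115.

```bash
python3 - <<'E'
from h import *
im=cv2.imread("pics/w1.png"); W=np.load("w1.npy"); g=im.max(-1)
np.set_printoptions(precision=4,suppress=True)
m=(W[...,2]>.07)&(W[...,2]<.1)
vv=np.mgrid[:384,:512][0]
m&=vv<212
r=cv2.minAreaRect((W[m&(abs(W[...,1])<.3)&(abs(W[...,0])<.15)][:,:2]*1000).astype(np.float32)); print("panel",r)
w=m&(im.min(-1)>170)&(W[...,0]>-.03)
k=cv2.connectedComponentsWithStats(w.astype(np.uint8))
for i in range(1,k[0]):
    if k[2][i,4]>100: print("plate",k[2][i],W[k[1]==i].min(0),W[k[1]==i].max(0))
def box(n,u0,u1,v0,v1,zl,zh,dark=60):
    s=np.s_[v0:v1,u0:u1]; q=W[s][(g[s]<dark)&(W[s][...,2]>zl)&(W[s][...,2]<zh)]
    print(n,len(q),"med",np.median(q,0),np.percentile(q,3,0),np.percentile(q,97,0))
box("ball",165,205,80,115,.11,.16); box("bar",305,355,80,115,.11,.16)
box("paddle",240,275,155,190,.11,.17); box("knob",240,280,188,212,.1,.14); 
for n,a,b in(("binv",172,218),("bhook",234,280),("bgen",298,342)): box(n,a,b,104,132,.074,.09,45)
for v in (118,122,126,136,142,148):
    row=g[v]; print(v,[(int(u),int(row[u]),round(float(W[v,u,1])*1000,1)) for u in list(range(175,217,1)) if abs(int(row[u+1])-int(row[u-1]))>40],[(int(u),int(row[u]),round(float(W[v,u,1])*1000,1)) for u in range(230,285) if abs(int(row[u+1])-int(row[u-1]))>40])
E
```

```text
panel ((-10.42236328125, -1.5204010009765625), (190.1346435546875, 467.6961669921875), 0.02071511186659336)
plate [ 127  131  127   79 8934] [-0.0173 -0.174   0.0773] [ 0.083  -0.0052  0.0912]
plate [ 258  131  131   79 5868] [-0.0173  0.0009  0.08  ] [0.0832 0.1796 0.0913]
ball 486 med [-0.0543 -0.076   0.1399] [-0.0664 -0.0879  0.1313] [-0.0428 -0.0661  0.1442]
bar 536 med [-0.0567  0.0765  0.1348] [-0.0653  0.06    0.1183] [-0.0453  0.0939  0.137 ]
paddle 603 med [ 0.0265 -0.0014  0.1391] [ 0.0148 -0.0121  0.1171] [0.0389 0.009  0.1494]
knob 218 med [ 0.06   -0.0049  0.1269] [ 0.0544 -0.0118  0.1031] [0.0694 0.0019 0.1286]
binv 432 med [-0.0259 -0.0706  0.0825] [-0.0445 -0.0982  0.0811] [-0.0182 -0.0571  0.0839]
bhook 644 med [-0.0298 -0.0016  0.0826] [-0.0446 -0.0212  0.0811] [-0.0174  0.0181  0.0842]
bgen 421 med [-0.0268  0.073   0.0827] [-0.0425  0.0571  0.0813] [-0.019   0.0977  0.0841]
118 [(177, 119, -101.5), (178, 52, -99.4), (184, 36, -91.7), (185, 138, -87.2), (200, 113, -69.1), (201, 83, -69.0), (202, 38, -68.5), (212, 80, -56.3), (213, 86, -54.9), (214, 136, -53.9)] [(
[... 260 characters left out ...]
 (239, 51, -22.3), (273, 42, 19.4), (274, 105, 20.5), (275, 157, 21.9)]
126 [(177, 118, -101.9), (178, 63, -99.5), (212, 67, -56.5), (213, 142, -55.2)] [(237, 140, -25.1), (238, 90, -23.7), (239, 46, -22.4), (273, 36, 19.3), (274, 91, 20.5), (275, 151, 21.9)]
136 [] [(250, 246, -8.8), (251, 96, -7.7), (252, 24, -6.5), (268, 75, 13.3), (269, 184, 14.4), (270, 248, 15.4)]
142 [] [(250, 239, -8.8), (251, 85, -7.7), (252, 22, -6.5), (268, 69, 13.3), (269, 174, 14.3), (270, 245, 15.5)]
148 [] [(250, 229, -8.9), (251, 94, -7.8), (252, 27, -6.5), (253, 23, -5.3), (254, 81, -4.0), (255, 132, -2.7), (257, 133, -0.3), (258, 79, 0.9), (259, 26, 2.1), (268, 63, 13.3), (269, 169, 14.3), (270, 244, 15.5)]
```

```bash
cat >> h.py <<'E'
def push(ax,sign,limit,maxd,step=.001,z=None):
    "step along panel axis until the reaction exceeds limit; returns list of (coordinate,force)"
    p=pos(); L=[]; s=p.copy(); n=0
    while n*step<maxd:
        n+=1; s[ax]+=sign*step; robot.servo_line(P(*s),speed=.03)
        L.append((pos()[ax]*1000,F()[ax]))
        if -sign*L[-1][1]>limit: break
    return np.array(L)
E
python3 - <<'E'
from h import *
np.set_printoptions(precision=2,suppress=True)
robot.goto(P(.062,-.005,.17),R); robot.servo_line(P(.062,-.005,.099),speed=.08)
print(F(),pos()*1000); robot.move_gripper(0)
print(robot.read_t(),robot.read_grip_width(),F(),robot.read_finger_force())
for s in(-1,1):
    L=push(1,s,10,.02); print(robot.read_t(),L[::1].tolist() if len(L)<6 else L.T)
E
```

```text
[ 0.1  -0.08  0.31] [62.42 -4.93 99.53]
5.8083 0.16238059640775487 [-0.86 -0.92  1.36] 30.00033438205719
9.8083 [[ -5.76  -6.83  -8.1   -9.23 -10.27 -11.23 -12.22 -13.22 -14.22 -15.23
  -16.26 -17.24 -18.24 -18.85 -19.09 -19.34]
 [  2.87   4.09   4.71   4.05   4.     3.05   3.7    3.01   3.26   3.
    2.67   3.76   3.3    4.61   9.99  11.71]]
14.8083 [[-18.36 -18.12 -16.95 -15.47 -14.28 -13.22 -12.24 -11.26 -10.29  -9.25
   -8.26  -7.24  -6.26  -5.27  -4.24  -3.28  -2.3   -1.3   -1.06  -0.83]
 [  4.9   -1.22  -4.08  -3.44  -4.24  -2.83  -3.92  -3.64  -3.64  -4.28
   -3.13  -3.67  -3.84  -3.41  -3.14  -2.77  -4.38  -3.67  -6.88 -10.21]]
```

```bash
python3 - <<'E'
from h import *
np.set_printoptions(precision=1,suppress=True)
p=pos(); robot.servo_line(P(p[0],-.010,p[2]),speed=.06); print(F(),pos()*1000)
robot.move_gripper(.5); robot.servo_line(P(.063,-.010,.17),speed=.2)
robot.move_gripper(0); robot.goto(P(.077,-.0015,.17),R); robot.servo_line(P(.077,-.0015,.135),speed=.15)
print(robot.read_t(),F())
L=push(0,-1,12,.105,.005); print(robot.read_t(),L.T)
L=push(0,-1,10,.025,.0015); print(robot.read_t(),L.T)
E
```

```text
[-2.4 -0.1  2.3] [62.2 -9.8 99.1]
17.875 [0.6 0.  0.9]
24.5417 [[ 71.8  66.4  61.4  56.4  51.4  46.4  41.4  36.4  31.4  26.4  21.4  16.4
   11.4   6.4   1.4  -3.6  -8.6 -13.6 -18.6 -23.6 -28.6]
 [  0.2   0.3  -0.4   0.3  -0.1  -0.1   0.2  -0.3  -0.3   0.3  -0.1  -0.3
    0.2  -0.4   0.5  -0.1  -0.3   0.7   0.2   0.1   0.6]]
28.7917 [[-30.1 -31.6 -33.1 -34.6 -36.2 -37.7 -39.1 -40.6 -42.1 -43.6 -45.1 -46.6
  -48.2 -49.6 -51.2 -52.6 -54.2]
 [  0.1  -0.2   0.4  -0.8   0.7   0.    1.1   0.3   0.3   0.1   0.   -0.
   -0.3   0.2   0.5  -0.2  -1. ]]
```

```bash
python3 - <<'E'
from h import *
print(robot.read_grip_width(),pos(),robot.read_t())
im,W=wcloud(); np.save("w2.npy",W)
s,_=cloud("side")
cv2.imwrite("pics/w2.png",np.hstack([im,cv2.resize(s[130:300,180:320],(288,384))])[...,::-1])
E
```

```text
0.005112297245835965 [-0.054158   -0.00187984  0.13499204] 28.7917
```

View pics/w2.png

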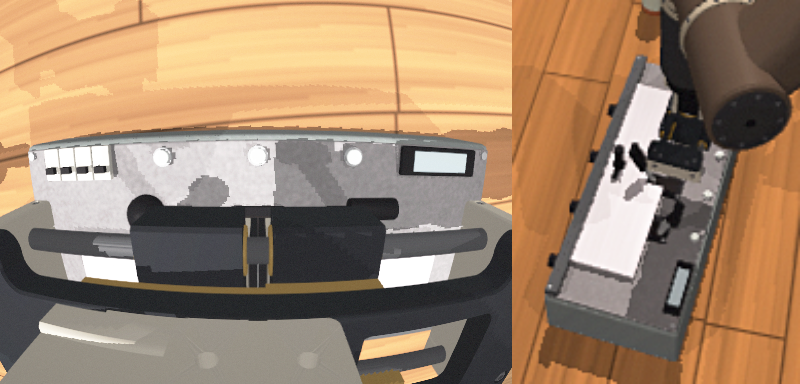

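The side crop shows the gripper on the robot side of the paddle, which seems still to be leaning away at about (637,158). The scene cloud can settle that.

```bash
python3 - <<'E'
from h import *
np.set_printoptions(precision=3,suppress=True)
im,A=cloud("scene"); A=A-P(0,0,0); Q=np.stack([A@ex,A@ey,A[...,2]],-1)
m=(im.max(-1)<70)&(Q[...,2]>.1)&(abs(Q[...,1]+.002)<.02)&(Q[...,0]>-.1)&(Q[...,0]<.1)
q=Q[m]; 
for lo in np.arange(-.07,.08,.01):
    s=q[(q[:,0]>=lo)&(q[:,0]<lo+.01)]
    if len(s): print(round(lo,3),len(s),s.min(0),s.max(0))
cv2.imwrite("pics/s3.png",cv2.resize(im[120:240,190:330],(700,600))[...,::-1])
E
```

```text
-0.07 10 [-0.07  -0.017  0.6  ] [-0.06   0.014  0.601]
-0.06 24 [-0.06  -0.022  0.19 ] [-0.05   0.016  0.601]
-0.05 56 [-0.05  -0.02   0.162] [-0.04   0.018  0.601]
-0.04 57 [-0.04  -0.02   0.245] [-0.03   0.018  0.601]
-0.03 123 [-0.03  -0.021  0.23 ] [-0.02   0.018  0.601]
-0.02 602 [-0.02  -0.022  0.229] [-0.01   0.018  0.599]
-0.01 931 [-0.01  -0.021  0.352] [-0.002  0.018  0.594]
0.02 20 [ 0.022 -0.011  0.111] [0.03  0.007 0.127]
0.03 36 [ 0.03  -0.012  0.128] [0.039 0.012 0.152]
0.04 5 [ 0.04  -0.006  0.145] [0.042 0.008 0.147]
0.05 4 [ 0.056 -0.012  0.126] [ 0.059 -0.001  0.128]
0.06 31 [ 0.061 -0.015  0.102] [ 0.07  -0.004  0.13 ]
0.07 3 [ 0.07  -0.012  0.102] [ 0.072 -0.007  0.124]
```

View pics/s3.png

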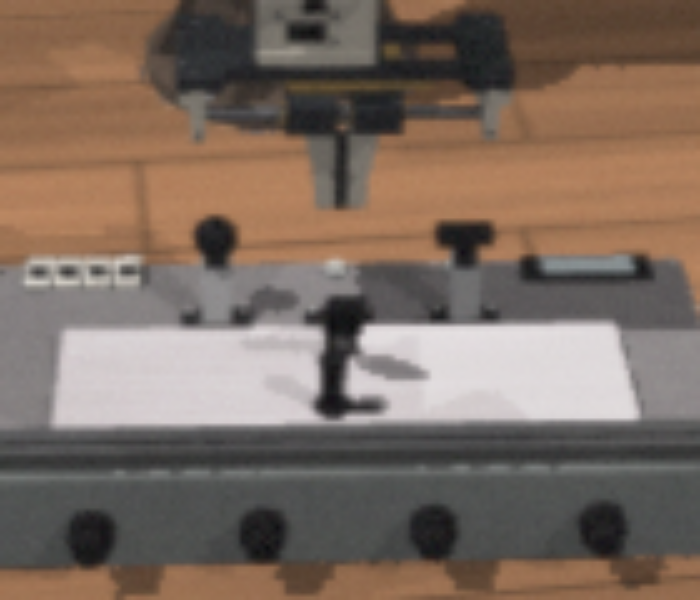

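```bash
python3 - <<'E'
from h import *
np.set_printoptions(precision=3,suppress=True)
for n in("scene","side"):
    im,A=cloud(n); c=robot.camera_info(n); A=A-P(0,0,0); Q=np.stack([A@ex,A@ey,A[...,2]],-1)
    p=np.array(c["view"])@np.append(robot.read_position(),1); f=192/np.tan(np.radians(c["vfov"])/2)
    print(n,p[:2]/p[2]*f+[c["cx"],c["cy"]])
    m=(Q[...,2]>.12)&(Q[...,2]<.2)&(abs(Q[...,1]+.002)<.025)&(Q[...,0]>-.075)&(Q[...,0]<-.02)
    for lo in np.arange(.12,.2,.01):
        s=Q[m&(Q[...,2]>=lo)&(Q[...,2]<lo+.01)]
        if len(s): print(round(lo,2),len(s),np.median(s,0),s.min(0),s.max(0))
E
```

```text
scene [257.008 166.153]
0.15 2 [-0.045 -0.003  0.16 ] [-0.046 -0.015  0.16 ] [-0.045  0.01   0.16 ]
0.16 33 [-0.044  0.     0.165] [-0.05  -0.015  0.16 ] [-0.039  0.016  0.17 ]
0.17 33 [-0.044  0.     0.176] [-0.054 -0.015  0.17 ] [-0.041  0.015  0.18 ]
0.18 30 [-0.044  0.001  0.186] [-0.053 -0.015  0.18 ] [-0.041  0.018  0.19 ]
0.19 36 [-0.044 -0.     0.195] [-0.053 -0.018  0.19 ] [-0.041  0.018  0.2  ]
side [265.451 203.886]
```

The visible fingertips end about 22 mm above the reported TCP, so I passed over the paddle. I'll repeat lower, offset in y to clear the knob whichever value is right.

```bash
python3 - <<'E'
from h import *
np.set_printoptions(precision=1,suppress=True)
p=pos(); robot.servo_line(P(p[0],p[1],.18),speed=.25)
robot.goto(P(.079,.015,.18),R); robot.servo_line(P(.079,.015,.113),speed=.2)
print(robot.read_t(),F())
robot.servo_line(P(.035,.015,.113),speed=.1); print(F())
if abs(F()[0])<15:
    robot.servo_line(P(-.02,.015,.113),speed=.1); print(F())
    L=push(0,-1,9,.035,.002); print(robot.read_t(),L.T)
E
```

```text
30.4583 [0.5 0.2 1.2]
[ 4.9 -0.2  3.3]
[-0.3  0.8 -0.1]
35.5 [[-22.6 -24.4 -26.6 -28.8 -30.8 -32.9 -34.9 -36.9 -38.9 -40.9 -42.9 -44.9
  -46.9 -47.6 -48.1]
 [  1.9   4.8   4.7   4.3   3.7   3.2   2.9   3.6   2.8   3.7   4.    3.7
    4.2   7.3  12. ]]
```

```bash
cat > try.py <<'E'
from h import *
def slide(y0,y1):
    robot.move_gripper(.4); robot.goto(P(.0625,y0,.17),R); robot.servo_line(P(.0625,y0,.09),speed=.15); robot.move_gripper(0)
    print("grip",robot.read_grip_width())
    n=max(1,int(abs(y1-y0)/.026))
    for y in np.linspace(y0,y1,n+1)[1:]:
        robot.servo_line(P(.0625,y,.09),speed=.1); print(pos()*1000,F())
        if abs(F()[1])>12: print("BLOCKED"); raise SystemExit
    print(robot.read_t())
    robot.move_gripper(.4); robot.servo_line(P(.0625,y1,.17),speed=.25); robot.move_gripper(0)
def throw():
    y=-.078
    robot.goto(P(-.095,y,.17),R); robot.servo_line(P(-.095,y,.10),speed=.2)
    robot.servo_line(P(-.055,y,.10),speed=.1); print("at",F(),robot.read_t())
    L=push(0,1,11,.021,.0015); print(robot.read_t(),L.T)
    if -L[-1,1]>11: print("BLOCKED"); return False
    robot.servo_line(P(-.005,y,.10),speed=.08); print(F())
    if abs(F()[0])>14: print("?"); return False
    L=push(0,1,10,.025,.002); print(robot.read_t(),L.T); return True
E
python3 - <<'E'
from try_ import * if False else None
E
mv try.py act.py; python3 - <<'E'
from act import *
np.set_printoptions(precision=1,suppress=True)
p=pos(); robot.servo_line(P(p[0]+.008,p[1],.113),speed=.1); robot.servo_line(P(p[0]+.008,p[1],.18),speed=.25)
slide(-.0098,-.0867)
throw()
E
```

```text
grip 0.174282480240233
[ 63.  -49.   90.7] [ 0.5 -3.1  5.7]
[ 63.  -87.5  90.7] [ 0.5 -3.8  6. ]
39.6917
at [ 0.4  0.2 -0. ] 43.25
46.75 [[-52.6 -51.4 -49.9 -48.5 -46.9 -45.3 -43.8 -42.2 -40.6 -39.  -37.4 -35.9
  -34.3 -32.8]
 [ -2.7  -4.4  -5.4  -5.6  -5.2  -5.4  -4.7  -4.3  -5.3  -4.6  -5.   -3.9
   -3.8  -3.6]]
[-2.4 -0.9 -1.8]
48.75 [[ -3.5  -1.9  -0.1   1.7   3.5   4. ]
 [ -3.5  -5.8  -4.5  -5.2  -6.4 -10.4]]  File "<stdin>", line 1
    from try_ import * if False else None
                       ^^
SyntaxError: invalid syntax
```

```bash
python3 - <<'E'
from h import *
np.set_printoptions(precision=3,suppress=True)
p=pos(); robot.servo_line(P(p[0]-.015,p[1],.10),speed=.15); robot.servo_line(P(p[0]-.015,p[1],.2),speed=.25)
robot.goto(P(-.10,-.05,.27),R)
im,A=cloud("scene"); A=A-P(0,0,0); Q=np.stack([A@ex,A@ey,A[...,2]],-1); g=im.max(-1)
for n,y in(("inv",-.078),("hook",-.0015),("gen",.0765)):
    q=Q[(g<70)&(Q[...,2]>.11)&(Q[...,2]<.16)&(abs(Q[...,1]-y)<.02)&(abs(Q[...,0]+.01)<.06)]
    print(n,len(q),np.median(q,0) if len(q) else 0, q.min(0),q.max(0))
cv2.imwrite("pics/end.png",cv2.resize(im[120:240,170:350],(750,500))[...,::-1]); print(robot.read_t(),F())
E
```

```text
inv 62 [ 0.035 -0.078  0.135] [ 0.026 -0.091  0.111] [ 0.043 -0.064  0.145]
hook 88 [-0.055 -0.002  0.132] [-0.067 -0.011  0.113] [-0.045  0.008  0.15 ]
gen 58 [-0.053  0.077  0.131] [-0.062  0.062  0.112] [-0.044  0.092  0.138]
50.1667 [ 0.157 -0.194  0.226]
```

View pics/end.png

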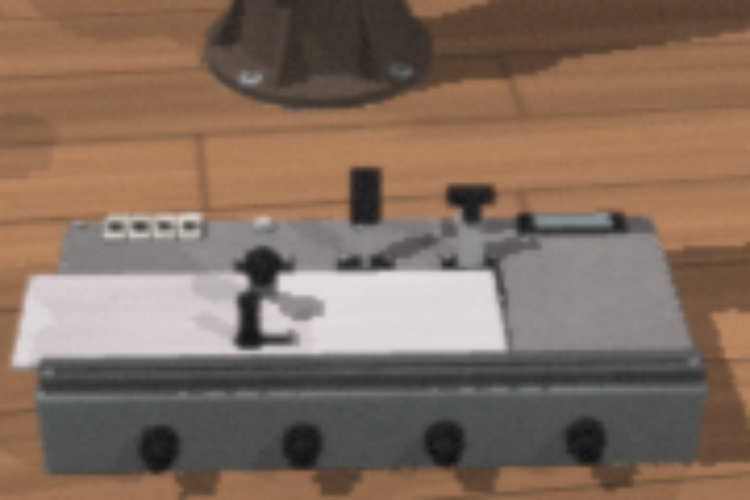

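The picture shows the paddle off at (366,195), the ball thrown over the notch at (262,265) and the crossbar still off at (470,200). The stop was felt at 10 N for both levers, so I'm handing in.

```bash
python3 -c "
from rig import robot
print(robot.job_done())"
```

```text
the job is handed in; nothing more can be done
None
```

The van is changed over and the job is handed in: hook-up lever pushed to its off stop, lockout plate's notch in front of the inverter, inverter lever pushed to its on stop, generator lever untouched, gripper clear at about 50 s of the 67 s; no verdict was returned.

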